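# Find the hidden keyhole of the burning-pen power unit and lock the key in

## Robot

A 7-joint arm with a two-finger parallel gripper is mounted at the origin on the work surface. World frame = base frame: x ahead of the robot, y to its left, z up, the work surface at z = 0. Lengths are in m, angles in rad, forces in N, time in s.
With the tool pointing down it reaches from about 0.4 to 0.925 m from the base axis. Payload 5.6 kg.
Tool frame: the origin (TCP) lies at the very end of the fingers, on their centre line; the grasp point (between the pads) lies 19 mm behind it; z points along the fingers, y is the line along which they close (so a half turn about z gives the same grasp; the last joint's range is limited). The gripper opens to 85 mm and grips with 20 to 120 N. Pads are 22 mm wide; open, the fingers measure 114 mm over their backs; the gripper's body (76 mm by 85 mm) begins 54 mm behind the grasp point. The pads swing forward as they close: fully open they stand 13 mm farther back than shut.
Start: joints at [1.061, 0.468, -0.012, 1.603, 0.006, 1.071, -0.056], TCP at [0.292, -0.58, 0.231] pointing down, gripper open.
Joint ranges: [-2.53, 2.53], [-0.31, 2.02], [-1.57, 1.55], [0.28, 2.44], [-1.29, 4.43], [0.15, 1.84], [-2.92, 2.92]. Speed limits (rad/s): [2.57, 2.57, 3.14, 3.14, 3.14, 3.14, 3.14].

## Interface

Orientations are given as [roll, pitch, yaw] about the fixed x, y, z axes, in that order (R = Rz(yaw) Ry(pitch) Rx(roll)).
In Python, from station import arm, eyes gives the robot as it stands.
- The arm moves only by the tool arm_command, never from a script. Its argument "steps" is text: rows parted by semicolons, each of 7 numbers parted by spaces: the shift along the tool's x, y, z in units of 120 mm (1.0 is 120 mm), then the turn, a rotation vector about the tool's x, y, z in units of 2 pi rad (1.0 is 2 pi rad), then the opening, from -1 (shut) to 1 (fully open). A call has 1 to 8 rows; each row shifts and turns the commanded pose from where the row before left it, along the tool's axes as they then stand; what a row does not reach is not made up. A row lasts 1/12 s, in which the tool goes at most 41.7 mm and 7.16 degrees, less where a joint would pass 70% of its speed; a pose out of reach is approached as far as the arm can. A call with a number of a shift or a turn outside -1 to 1 is refused whole. A call with a gripper value outside its range is refused whole. The fingers move at their own pace and stop on an object; "force" is the grip in N (left out, the last holds). Time passes only in rows, so rows that do not move let the fingers close. It gives the time, the measured TCP pose, the force, the opening and the grip force at its end, in the units of the state.
- arm.get_obs(): the state, without advancing time (a new reading comes with each control period).
- eyes.grab_frame(name): name is "scene" or "top"; returns (picture, depth): 384x512x3 uint8, red, green, blue; 384x512 float32, m along the optical axis (not along the pixel's ray), 0 where there is no reading.
- eyes.calibration(name): a dict with "camera_matrix" (3x3 intrinsics, pixels), "rvec" (rotation vector, rad) and "tvec" (3), from world to camera coordinates, as OpenCV has them. Camera axes: x right, y down, z forward; pixel columns grow to the right and rows downward; lengths in m; the calibration is good to about 2 mm. A picture is of the moment at which its call begins. calibration takes no time and is no camera call.
- arm.close_job(): hands the job in; it is judged then, once.
The state is a dict: "t": time; "joint_pos": joint angles; "qd": joint speeds; "tau": joint torques, N m; "tcp_pos": TCP position; "orientation": TCP orientation; "force": force on the tool from outside, world axes, zero at the start; "torque": the same for the moment, N m; "opening": finger opening in m; "grip_force": force on a finger pad.
Only numpy, scipy, OpenCV 4.12 (cv2) and the standard library are available. Lean on these libraries where they do the work, as an engineer would, in place of code of your own. Each camera call takes 0.05 s, during which the arm holds its last target. There are 200 camera calls.

## Task

Enable the burning-pen power unit with its safety key, whose keyhole is hidden from children under a flush spring shutter somewhere along the slot in the unit's cover. Lift the key out of its wooden stand, set its tip down at either end of the slot and slide it lightly along, without lifting it off, until it drops into the keyhole, then gently push it fully home. Finally tug it straight up with about 8 N for a second to check that the catch holds it, and let go of it there; leave everything else on the table alone.

Things in the scene. Friction and masses are not known exactly. Their poses are not given: they have to be found in the camera images.
- unit: Fixed power unit: black case 130 mm (its x) by 206 mm (its y), 85 mm high to its aluminium cover; origin at the centre of its underside, z up. Along the middle of the cover (its x = 0, parallel to its y) runs a straight open slot 15 mm wide, 5 mm deep, 104 mm long (its y -52 to +52 mm).
- slot_mid (a point): Middle of the slot's floor, 80 mm above the table; axes as the unit's. The floor is rigid but for the hidden keyhole: an upright opening 15 mm across the slot by 17 mm along it, closed by a flush spring shutter of the same aluminium. Its centre is anywhere within 24 mm of this point along the slot, otherwise unknown. It takes the key in any yaw.
- shutter (a joint): How far the shutter is pressed down, m: 0 = flush, 0.041 with the key home. It yields to about 0.5 N, rising to 1 N. Deeper in the keyhole two sprung catches give way to a push of 3 to 8 N and snap into the key's neck about 2.5 mm before it is home; then the key has about 2.5 mm of up-and-down play and cannot be pulled out.
- stand: Fixed wooden block 75 x 75 mm, 60 mm high; origin at the centre of its underside. The key stands upright in a 16 mm hole in its middle, its collar resting on the block's top.
- key_grip (a point): Centre of the key's handle: grey plastic, 20 mm (key's x) by 46 mm (key's y), 48 mm high; grasp it across its 20 mm. On the key's axis, 76 mm above the tip, 30 mm above the collar's underside. The key stands upright, z up; it is 100 mm long and weighs 140 to 210 g.
- key_collar (a point): Centre of the underside of the key's round steel collar (34 mm in diameter, 6 mm thick), on the axis 46 mm above the tip. Fully home, the collar sits on the cover, 85 mm above the table, and the tip is 41 mm under the slot floor.
- key_tip (a point): End of the key's steel shank, on its axis. The shank is 12 mm in diameter and 46 mm long, tapered at the tip (7 mm across at the end, full width 6 mm up), with a thin neck 14 to 26 mm above the tip.
- gourd_a: Bystander, to be left alone: small gourd, 60 mm wide, 107 mm high; origin at its underside.
- gourd_b: Bystander, to be left alone: gourd, 80 mm wide, 143 mm high; origin at its underside.
- jar_a: Bystander, to be left alone: paint jar, 66 mm wide, 75 mm high; origin at its underside.
- jar_b: Bystander, to be left alone: paint jar, 72 mm wide, 85 mm high; origin at its underside.
- glue: Bystander, to be left alone: slim glue bottle, 36 mm wide, 120 mm high; origin at its underside.
- cup: Bystander, to be left alone: clear plastic cup, 72 mm wide, 95 mm high; origin at its underside.
- brush: Bystander, to be left alone: brush, 180 mm long, lying; origin at its underside.
Things that resemble listed ones, but are neither listed nor needed, are in the scene too. Leave any blue or red look-alike of the part that bears key_grip alone.

How it is judged:
On the way, in this order (a step that is already met when the one before it is completed fails the run):
1. the key's tip rests on the slot floor within 17 mm of either end of the slot, the shutter still shut ((y of key_tip in the frame of unit above 0.035 m or y of key_tip in the frame of unit below -0.035 m) and y of key_tip in the frame of unit between -0.053 and 0.053 m and x of key_tip in the frame of unit between -0.006 and 0.006 m and z of key_tip in the frame of unit between 0.077 and 0.082 m and contact force between key and unit above 0.3 N and value of joint shutter below 0.002 m), for 0.1 s.
2. the key has dropped through the shutter and is fully home: collar within 1.3 mm of the cover (z of key_collar in the frame of unit below 0.0863 m and value of joint shutter above 0.036 m and angle between key_tip's own z axis and vertical below 0.12 rad), for 0.15 s.
3. the key is tugged up against the catch for 0.4 s, with over 6 N between key and unit (some 3 N of that is its weight and the springs): collar 1.5 to 5 mm above the cover (z of key_collar in the frame of unit between 0.0865 and 0.09 m and contact force between key and unit above 6 N), for 0.4 s.
At the end, for the whole second after the job is handed in: The key stands in the keyhole, released and at rest: collar no more than 4 mm above the cover, shutter pressed more than 36 mm, key within 0.15 rad of upright (z of key_collar in the frame of unit below 0.089 m and value of joint shutter above 0.036 m and angle between key_tip's own z axis and vertical below 0.15 rad and linear speed of key below 0.02 m/s); the robot touches nothing.
It fails at once if the cover is pressed with more than 40 N while searching (shutter still shut) (contact force between key and unit above 40 N and value of joint shutter below 0.002 m).
It fails at once if the key is rammed against the unit with more than 90 N (contact force between key and unit above 90 N).
It fails at once if the caught key is tugged with more than 30 N (contact force between key and unit above 30 N and z of key_collar in the frame of unit between 0.0865 and 0.09 m and value of joint shutter above 0.03 m).
It fails at once if the tip is lifted more than 9 mm off (or lowered from above on to) the middle part of the slot, within 28 mm of its middle, before the shutter is found (x of key_tip in the frame of unit between -0.01 and 0.01 m and y of key_tip in the frame of unit between -0.028 and 0.028 m and z of key_tip in the frame of unit between 0.089 and 0.105 m and value of joint shutter below 0.002 m).
It fails at once if a bystander is moved more than 25 mm (distance of any of gourd_a, gourd_b, jar_a, jar_b, glue, cup, brush from where it was at the start of the episode above 0.025 m).
It also fails if it takes over 72 s, if anything falls off the work surface, if the arm or the gripper's body presses on something with over 40 N, if the wrist force passes 120 N, or if a joint passes its speed limit or range.

## Working session

There is one attempt and no reset: what is moved stays moved. The work goes in short steps, Python scripts to look and compute and a tool call to move; the robot and the scene stay as the last step left them, time stands still between calls to the robot, and variables do not carry over. Pictures are saved under pics/ and viewed, at most 10 in all, crops included, and the job is handed in when it is done.

Besides the shell and the picture viewer there is one more tool, called after "Emit:" as name(argument=value, ...), one argument or row to a line, values as JSON. arm_command: Moves the arm, as the interface text tells. Its arguments: {"type":"object","properties":{"steps":{"type":"string"},"force":{"type":"number"}},"required":["steps"]}

```bash
mkdir -p pics
cat > h.py <<'E'
import numpy as np, cv2
from station import arm, eyes
def cal(n):
    c=eyes.calibration(n); R=cv2.Rodrigues(np.array(c["rvec"],float))[0]
    return np.array(c["camera_matrix"],float),R,np.array(c["tvec"],float).ravel()
def grab(n,f=None):
    p,d=eyes.grab_frame(n)
    if f: cv2.imwrite("pics/"+f,p[:,:,::-1])
    return p,d
def onplane(n,uv,z):
    K,R,t=cal(n); uv=np.atleast_2d(np.array(uv,float)); C=-R.T@t
    r=np.c_[uv,np.ones(len(uv))]@np.linalg.inv(K).T@R
    return C+r*((z-C[2])/r[:,2])[:,None]
def cloud(n,d):
    K,R,t=cal(n); v,u=np.mgrid[:d.shape[0],:d.shape[1]]
    P=np.stack([(u-K[0,2])/K[0,0]*d,(v-K[1,2])/K[1,1]*d,d],-1)
    return (P-t)@R
E
python3 - <<'E'
from h import *
a,d=grab("scene"); b,e=grab("top")
np.savez("f0.npz",a=a,d=d,b=b,e=e)
cv2.imwrite("pics/s0.png",cv2.resize(a[:,:,::-1],(800,600))); cv2.imwrite("pics/t0.png",cv2.resize(b[:,:,::-1],(800,600)))
for n in("scene","top"):
    K,R,t=cal(n); print(K[0,0],-R.T@t,R[2])
o=arm.get_obs();print(o)
E
```

```text
369.426205324725 [1.26088792 0.06933293 0.86822754] [-0.64119918 -0.15238614 -0.7520918 ]
352.52065392822936 [ 0.51858116 -0.0889365   0.96029302] [ 0.0472398  -0.00934186 -0.99883989]
{'t': 0.1, 'joint_pos': array([ 1.06096018,  0.4682647 , -0.01160788,  1.60353878,  0.0060103 ,
        1.07142187, -0.05632515]), 'qd': array([-0.00039885, -0.00260527, -0.0006654 , -0.00369215, -0.00054193,
        0.00147724, -0.00095795]), 'tau': array([ 1.31656103e-03, -5.33512831e+01,  2.14090082e-02, -2.51963478e+01,
        1.15012826e-02,  4.37386305e-03,  1.00318780e-05]), 'tcp_pos': array([ 0.29225254, -0.5800221 ,  0.23044644]), 'orientation': array([-3.13999898e+00,  1.22647512e-04,  4.66756139e-01]), 'force': array([ 0.35947514,  0.69672708, -0.08576036]), 'torque': array([-0.03900709,  0.04328838, -0.04987098]), 'grip_force': 0.0, 'opening': 0.08554042100532643}
```

View pics/s0.png

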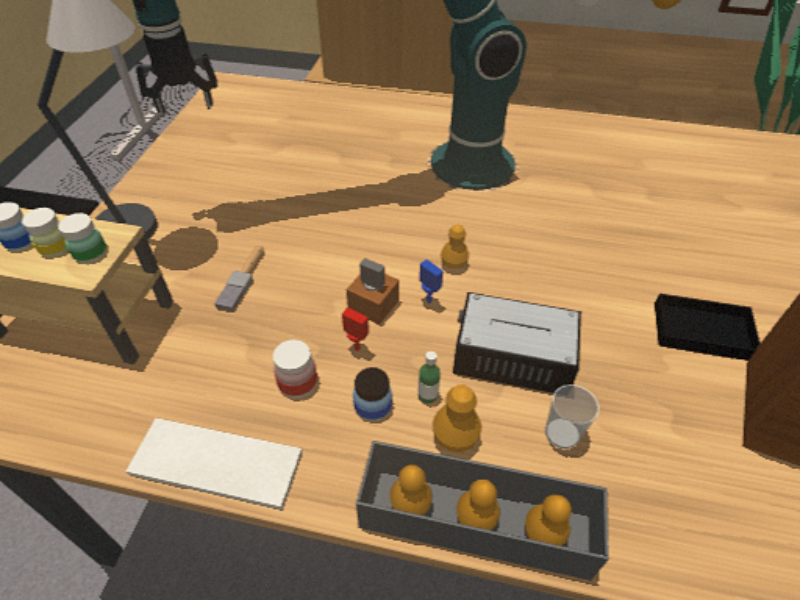

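View pics/t0.png

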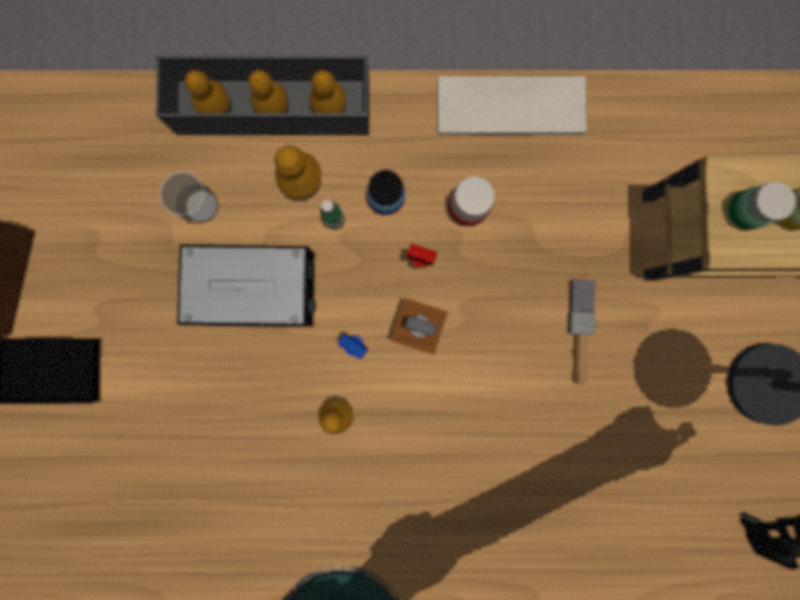

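The scene view (800×600) shows the key in its stand at (372,275), the unit's cover at (520,325), and red and blue look-alikes at (355,325) and (430,275). In the top view they're at (420,326), (245,285), (420,256) and (352,345). Next I measure the key and the unit.

```bash
cat > m.py <<'E'
from h import *
f=np.load("f0.npz")
def rect(n,m,z):
    c=max(cv2.findContours(m.astype(np.uint8),0,1)[0],key=cv2.contourArea)
    P=onplane(n,c[:,0,:],z)[:,:2]
    r=cv2.minAreaRect((P*1000).astype(np.float32)); return np.round(r[0],1),np.round(r[1],1),round(r[2],1),len(c)
for n,a,d in(("scene",f["a"],f["d"]),("top",f["b"],f["e"])):
    X=cloud(n,d); hsv=cv2.cvtColor(a,cv2.COLOR_RGB2HSV); z=X[...,2]
    sat=hsv[...,1]; 
    def box(x0,x1,y0,y1): return (X[...,0]>x0)&(X[...,0]<x1)&(X[...,1]>y0)&(X[...,1]<y1)&(d>0)
    # coarse centres from the top picture
    s=512/800
    pu=onplane("top",[[247*s,285*s]],.085)[0]; pk=onplane("top",[[420*s,326*s]],.114)[0]
    bu=box(pu[0]-.12,pu[0]+.12,pu[1]-.15,pu[1]+.15); bk=box(pk[0]-.06,pk[0]+.06,pk[1]-.06,pk[1]+.06)
    mu=bu&(sat<60)&(hsv[...,2]>90)&(z>.07)
    print(n,"unit",pu,rect(n,mu,.085),"z",np.percentile(z[mu],[10,50,90]))
    dark=cv2.morphologyEx(mu.astype(np.uint8),cv2.MORPH_CLOSE,np.ones((9,9)))
    ms=(cv2.erode(dark,np.ones((15,15)))>0)&(hsv[...,2]<np.median(hsv[...,2][mu])-12)
    if ms.any(): print(" slot",rect(n,ms,.082),ms.sum())
    mk=bk&(sat<70)&(z>.08); print(" key",pk,mk.sum(),"zpct",np.percentile(z[mk],[5,50,95]))
    mt=mk&(z>.107); print(" keytop",rect(n,mt,.114),X[mt].mean(0),np.median(z[mt]))
    mb=bk&(sat>90)&(hsv[...,0]<25)&(abs(z-.06)<.012); print(" stand",rect(n,mb,.06),np.median(z[mb]))
a,b=f["a"],f["b"]
cv2.imwrite("pics/z.png",np.hstack([cv2.resize(b[150:240,105:300,::-1],(780,360),interpolation=cv2.INTER_CUBIC)]))
E
python3 m.py
```

```text
scene unit [0.58878399 0.14141028 0.085     ] (array([586.8, 148.5]), array([196. , 120.5]), 89.1, 206) z [0.08238861 0.08475393 0.08682612]
 slot (array([582.1, 148.7]), array([106.1,  15.3]), 89.0, 87) 85
 key [ 0.52235883 -0.13178181  0.114     ] 174 zpct [0.08250161 0.10583648 0.11544763]
 keytop (array([ 524.7, -131.2]), array([45.8, 22.7]), 73.4, 33) [ 0.52363787 -0.13194601  0.1128276 ] 0.11308036779618567
 stand (array([ 525.4, -131.3]), array([81.1, 84.9]), 71.5, 88) 0.059660925873271
top unit [0.58878399 0.14141028 0.085     ] (array([589.2, 150.6]), array([196.5, 119.9]), 88.7, 248) z [0.082461   0.08532873 0.0875    ]
 slot (array([594.3, 168.8]), array([15.5, 72.9]), 7.0, 68) 59
 key [ 0.52235883 -0.13178181  0.114     ] 147 zpct [0.11149282 0.11433744 0.11694694]
 keytop (array([ 523.9, -132.3]), array([44. , 19.7]), 71.3, 44) [ 0.52371509 -0.1318965   0.11422119] 0.11433743799641119
 stand (array([ 523.7, -133.2]), array([75. , 74.9]), 71.9, 109) 0.06050049911501254
```

View pics/z.png

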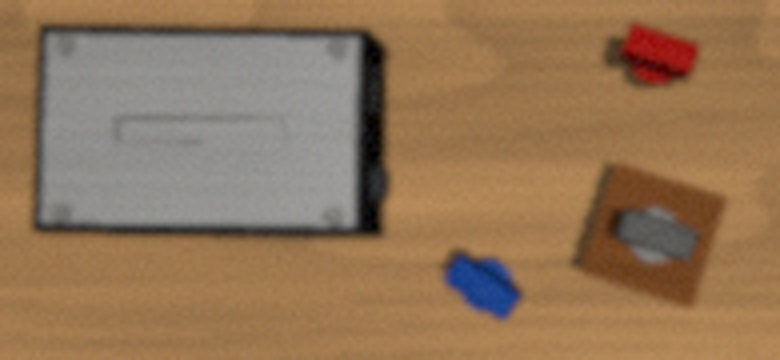

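The stand and cover heights check out: key top 114 mm, block 60 mm, cover 85 mm. The averaged key position is (0.524, -0.132) with its long axis at 72°. The slot's centre is about (0.588, 0.1495), axis 89°. I'll plan the approach with a short helper.

```bash
cat > go.py <<'E'
import sys
from h import *
from scipy.spatial.transform import Rotation as Ro
# go.py x y z yawdeg n : rows (shift units, turn units) from the present pose
x,y,z,yaw,n=map(float,sys.argv[1:6]); n=int(n)
o=arm.get_obs(); p=o["tcp_pos"]; R=Ro.from_euler("xyz",o["orientation"])
T=Ro.from_euler("xyz",[np.pi,0,np.radians(yaw)])
w=(R.inv()*T).as_rotvec()/n; dp=(np.array([x,y,z])-p)/n
print("at",p.round(4),"yaw",np.degrees(o["orientation"][2]).round(2),"F",o["force"].round(2),"turn/row deg",np.degrees(w).round(2))
for i in range(n):
    s=R.inv().apply(dp)/.12; R=R*Ro.from_rotvec(w); print(*s.round(3),*(w/2/np.pi).round(4),end="; ")
E
python3 go.py .524 -.132 .19 72 16
```

```text
at [ 0.2923 -0.58    0.2304] yaw 26.74 F [ 0.36  0.7  -0.09] turn/row deg [-0.01 -0.   -2.83]
0.213 -0.154 0.021 -0.0 -0.0 -0.0079; 0.22 -0.143 0.021 -0.0 -0.0 -0.0079; 0.227 -0.132 0.021 -0.0 -0.0 -0.0079; 0.233 -0.121 0.021 -0.0 -0.0 -0.0079; 0.239 -0.109 0.021 -0.0 -0.0 -0.0079; 0.244 -0.097 0.021 -0.0 -0.0 -0.0079; 0.248 -0.085 0.021 -0.0 -0.0 -0.0079; 0.252 -0.073 0.021 -0.0 -0.0 -0.0079; 0.256 -0.06 0.021 -0.0 -0.0 -0.0079; 0.258 -0.048 0.021 -0.0 -0.0 -0.0079; 0.26 -0.035 0.021 -0.0 -0.0 -0.0079; 0.262 -0.022 0.021 -0.0 -0.0 -0.0079; 0.263 -0.009 0.021 -0.0 -0.0 -0.0079; 0.263 0.004 0.021 -0.0 -0.0 -0.0079; 0.262 0.017 0.021 -0.0 -0.0 -0.0079; 0.261 0.03 0.021 -0.0 -0.0 -0.0079;
```

Emit:
arm_command(
  steps="0.213 -0.154 0.021 0 0 -0.0079 1; 0.22 -0.143 0.021 0 0 -0.0079 1; 0.227 -0.132 0.021 0 0 -0.0079 1; 0.233 -0.121 0.021 0 0 -0.0079 1; 0.239 -0.109 0.021 0 0 -0.0079 1; 0.244 -0.097 0.021 0 0 -0.0079 1; 0.248 -0.085 0.021 0 0 -0.0079 1; 0.252 -0.073 0.021 0 0 -0.0079 1",
)

```text
t: 0.77
tcp_pos: [0.4084, -0.355, 0.2108]
orientation: [-3.141, 0.0, 0.866]
force: [0.3, -1.1, -0.1]
opening: 0.0854
grip_force: 0.0
```

Emit:
arm_command(
  steps="0.256 -0.06 0.021 0 0 -0.0079 1; 0.258 -0.048 0.021 0 0 -0.0079 1; 0.26 -0.035 0.021 0 0 -0.0079 1; 0.262 -0.022 0.021 0 0 -0.0079 1; 0.263 -0.009 0.021 0 0 -0.0079 1; 0.263 0.004 0.021 0 0 -0.0079 1; 0.262 0.017 0.021 0 0 -0.0079 1; 0.261 0.03 0.021 0 0 -0.0079 1",
)

```text
t: 1.43
tcp_pos: [0.5236, -0.1308, 0.1906]
orientation: [-3.141, 0.0, 1.263]
force: [0.7, -0.4, -0.2]
opening: 0.0855
grip_force: 0.0
```

Emit:
arm_command(
  steps="0 0 0 0 0 0 1; 0 0 0 0 0 0 1; 0 0 0 0 0 0 1",
)

```text
t: 1.68
tcp_pos: [0.5229, -0.1327, 0.1906]
orientation: [-3.141, 0.001, 1.26]
force: [0.3, -0.5, -0.4]
opening: 0.0856
grip_force: 0.0
```

```bash
python3 go.py .524 -.132 .073 72 5
python3 - <<'E'
from h import *
print(arm.get_obs()["orientation"],arm.get_obs()["opening"])
a,d=grab("scene"); cv2.imwrite("pics/s1.png",cv2.resize(a[130:260,190:350,::-1],(800,650))[:600])
E
```

```text
at [ 0.5229 -0.1327  0.1906] yaw 72.21 F [ 0.31 -0.46 -0.39] turn/row deg [-0.01  0.01  0.04]
0.002 0.002 0.196 -0.0 0.0 0.0001; 0.002 0.001 0.196 -0.0 0.0 0.0001; 0.002 0.001 0.196 -0.0 0.0 0.0001; 0.002 0.001 0.196 -0.0 0.0 0.0001; 0.002 0.001 0.196 -0.0 0.0 0.0001; [-3.14065589e+00  6.48650977e-04  1.26034664e+00] 0.08562949516180547
```

View pics/s1.png

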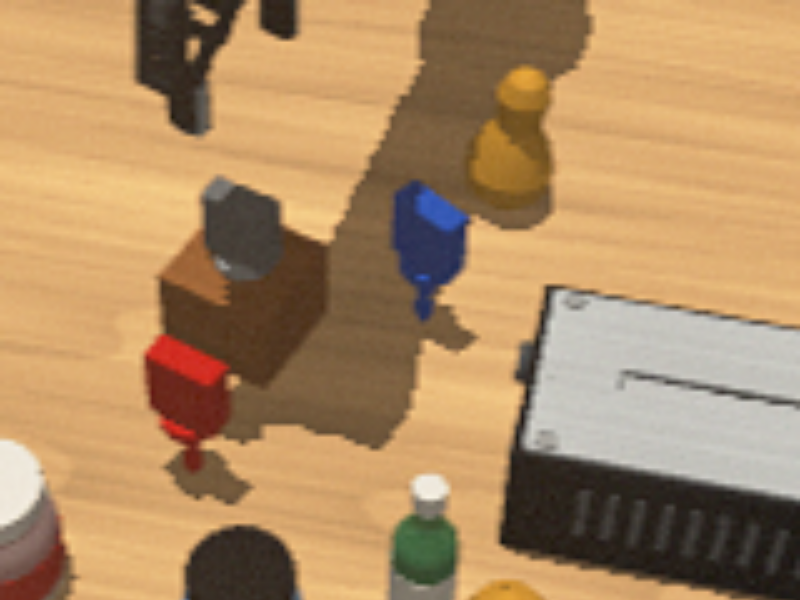

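In the crop, the fingers at (190,120) and (280,20) stand above the key at (240,225), and the way down is clear. I'll descend and grasp.

Emit:
arm_command(
  steps="0.004 0.003 0.2 0 0 0 1; 0.002 0.002 0.2 0 0 0 1; 0.002 0.001 0.2 0 0 0 1; 0.002 0.001 0.2 0 0 0 1; 0 0 0.18 0 0 0 1; 0 0 0 0 0 0 1; 0 0 0 0 0 0 1",
)

```text
t: 2.32
tcp_pos: [0.5235, -0.1324, 0.0727]
orientation: [-3.139, 0.001, 1.259]
force: [-0.4, 0.2, 0.3]
opening: 0.0857
grip_force: 0.0
```

Emit:
arm_command(
  steps="0 0 0 0 0 0 -1; 0 0 0 0 0 0 -1; 0 0 0 0 0 0 -1; 0 0 0 0 0 0 -1; 0 0 0 0 0 0 -1; 0 0 0 0 0 0 -1; 0 0 0 0 0 0 -1; 0 0 0 0 0 0 -1",
  force=60,
)

```text
t: 2.98
tcp_pos: [0.5248, -0.1314, 0.0741]
orientation: [3.141, 0.0, 1.261]
force: [-1.6, 0.2, 4.9]
opening: 0.0196
grip_force: 59.5
```

Emit:
arm_command(
  steps="0 0 -0.05 0 0 0 -1; 0 0 -0.1 0 0 0 -1; 0 0 -0.2 0 0 0 -1; 0 0 -0.2 0 0 0 -1; 0 0 -0.2 0 0 0 -1; 0 0 -0.25 0 0 0 -1; 0 0 0 0 0 0 -1; 0 0 0 0 0 0 -1",
)

```text
t: 3.65
tcp_pos: [0.5257, -0.1315, 0.1957]
orientation: [3.137, 0.0, 1.261]
force: [-0.6, -0.5, -2.1]
opening: 0.019
grip_force: 58.9
```

```bash
cat > k.py <<'E'
from h import *
a,d=grab("scene"); b,e=grab("top"); np.savez("f1.npz",a=a,d=d,b=b,e=e)
o=arm.get_obs(); p=o["tcp_pos"]; print(p.round(4),o["force"].round(2),o["opening"])
for n,d in(("scene",d),("top",e)):
    X=cloud(n,d); m=(d>0)&(np.hypot(X[...,0]-p[0],X[...,1]-p[1])<.03)
    z=X[...,2]; 
    mm=m&(z<p[2]-.012); mm&=z>p[2]-.07   # shank below the collar
    print(n,m.sum(),"shank",mm.sum(),X[mm].mean(0) if mm.any() else "", "zmin",z[mm].min() if mm.any() else "")
cv2.imwrite("pics/k_%s.png"%round(o["t"]),cv2.resize(a[100:220,190:350,::-1],(800,600)))
E
python3 k.py; ls pics; python3 go.py .5872 .1065 .196 89 12
```

```text
[ 0.5238 -0.1313  0.193 ] [-0.13 -0.02 -2.86] 0.019025423191955125
scene 1629 shank 33 [ 0.52591276 -0.13180025  0.15519092] zmin 0.14028980316924938
top 2157 shank 0  zmin 
k_4.png
s0.png
s1.png
t0.png
z.png
at [ 0.5238 -0.1313  0.193 ] yaw 72.24 F [-0.13 -0.02 -2.86] turn/row deg [-0.01  0.   -1.4 ]
0.171 -0.008 -0.002 -0.0 0.0 -0.0039; 0.171 -0.004 -0.002 -0.0 0.0 -0.0039; 0.171 -0.0 -0.002 -0.0 0.0 -0.0039; 0.171 0.004 -0.002 -0.0 0.0 -0.0039; 0.171 0.008 -0.002 -0.0 0.0 -0.0039; 0.17 0.012 -0.002 -0.0 0.0 -0.0039; 0.17 0.017 -0.002 -0.0 0.0 -0.0039; 0.17 0.021 -0.002 -0.0 0.0 -0.0039; 0.169 0.025 -0.002 -0.0 0.0 -0.0039; 0.168 0.029 -0.002 -0.0 0.0 -0.0039; 0.168 0.033 -0.002 -0.0 0.0 -0.0039; 0.167 0.037 -0.002 -0.0 0.0 -0.0039;
```

Emit:
arm_command(
  steps="0.17 -0.008 0 0 0 -0.0039 -1; 0.17 -0.004 0 0 0 -0.0039 -1; 0.17 0 0 0 0 -0.0039 -1; 0.17 0.004 0 0 0 -0.0039 -1; 0.17 0.008 0 0 0 -0.0039 -1; 0.17 0.012 0 0 0 -0.0039 -1",
)

```text
t: 4.25
tcp_pos: [0.5551, -0.012, 0.1916]
orientation: [-3.138, 0.0, 1.409]
force: [0.7, -0.1, -1.8]
opening: 0.0192
grip_force: 58.8
```

Emit:
arm_command(
  steps="0.17 0.017 0 0 0 -0.0039 -1; 0.17 0.021 0 0 0 -0.0039 -1; 0.17 0.025 0 0 0 -0.0039 -1; 0.17 0.029 0 0 0 -0.0039 -1; 0.16 0.033 0 0 0 -0.0039 -1; 0.15 0.037 0 0 0 -0.0039 -1; 0 0 0 0 0 0 -1; 0 0 0 0 0 0 -1",
)

```text
t: 4.92
tcp_pos: [0.5866, 0.1044, 0.1916]
orientation: [-3.138, -0.0, 1.557]
force: [0.3, -1.2, -2.3]
opening: 0.0194
grip_force: 58.8
```

Emit:
arm_command(
  steps="0 0 0.15 0 0 0 -1; 0 0 0.1 0 0 0 -1; 0 0 0 0 0 0 -1; 0 0 0 0 0 0 -1; 0 0 0 0 0 0 -1",
)

```text
t: 5.33
tcp_pos: [0.5878, 0.1029, 0.1634]
orientation: [-3.141, 0.0, 1.554]
force: [-0.5, 0.5, -1.9]
opening: 0.0194
grip_force: 58.9
```

```bash
sed -i 's/a\[100:220,190:350/a[130:250,260:420/' k.py; python3 k.py; ls pics;python3 go.py .5872 .1065 .15 89 4
```

```text
[0.5881 0.1032 0.164 ] [-0.23 -0.08 -2.17] 0.019066484991716273
scene 1731 shank 40 [0.59139752 0.10046531 0.12934827] zmin 0.10499942255187757
top 1805 shank 1 [0.5728923  0.09696043 0.14967887] zmin 0.14967887491163914
k_4.png
k_5.png
s0.png
s1.png
t0.png
z.png
at [0.5881 0.1032 0.164 ] yaw 89.07 F [-0.23 -0.08 -2.17] turn/row deg [ 0.02 -0.    0.02]
0.007 -0.002 0.029 0.0 -0.0 0.0; 0.007 -0.002 0.029 0.0 -0.0 0.0; 0.007 -0.002 0.029 0.0 -0.0 0.0; 0.007 -0.002 0.029 0.0 -0.0 0.0;
```

View pics/k_5.png

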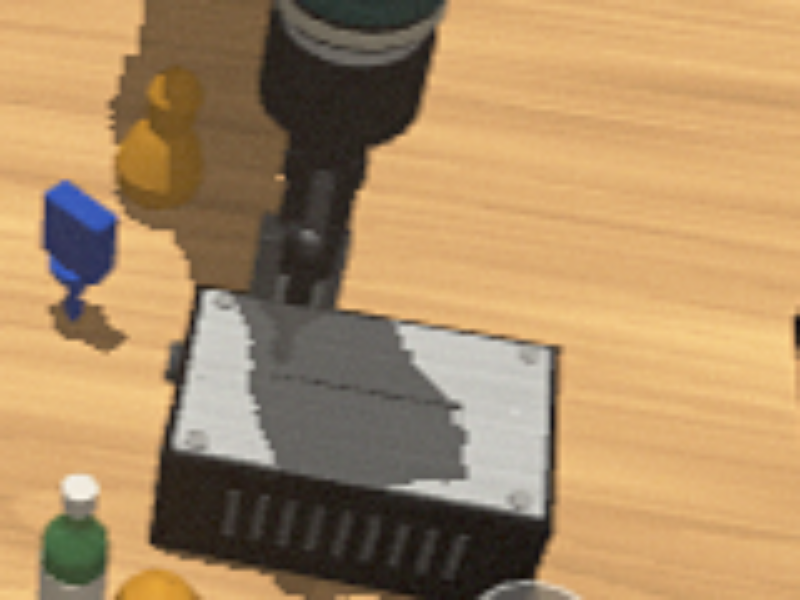

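The crop shows the shank's tip at (283,362), just above the slot's near end. The slot's edge runs from (275,377) to (462,408). I'll turn those into world points.

Run:
```python
from h import *
g=lambda u,v:(260+u/5-.4,130+v/5-.4)
print("tip@.104",onplane("scene",[g(283,361)],.104).round(4))
print("edge@.085 / .080",onplane("scene",[g(275,377),g(462,408)],.085).round(4).tolist(),onplane("scene",[g(275,377),g(462,408)],.080).round(4).tolist())
g=lambda u,v:(105+u/4-.4,150+v/4-.4)
print("top slot corners",onplane("top",[g(115,117),g(287,117),g(115,142)],.085).round(4).tolist(),"mid",onplane("top",[g(201,129.5)],.085).round(4))
f=np.load("f1.npz")["a"]; 
print(cv2.cvtColor(f,cv2.COLOR_RGB2GRAY)[194:210,310:324])
```

```text
tip@.104 [[0.5874 0.1017 0.104 ]]
edge@.085 / .080 [[0.5833, 0.0994, 0.085], [0.5833, 0.2007, 0.085]] [[0.5789, 0.0996, 0.08], [0.579, 0.2016, 0.08]]
top slot corners [[0.5978, 0.2027, 0.085], [0.5975, 0.0962, 0.085], [0.5823, 0.2026, 0.085]] mid [[0.5899 0.1494 0.085 ]]
[[101 103 105 104  99  89  83  87  88  86  85  88 100 101]
 [ 96 101 100 103  96  82  86  86  87  90  98 100 103 101]
 [ 99 101 103 105 104  95  81  86  87  93 100 102 102 102]
 [ 91 104 104 106  99  91  85  84  91 105 101  97 100  98]
 [173  96 101 101  88  83  85  84  92 102 104 101 101 101]
 [ 92 101 104 101  92  80  88  86  90  98 101 102 101 106]
 [ 96 100 103  95  85  80  81  86  96 101 101 101 100  98]
 [ 91  99 100 102  94  79  80  86  91  98  97 100 101 101]
 [173  95 103 101  98  91  86  91 102 100  98 104 100 100]
 [174 102 100 104 107  98 103 104 103  99 100  99  98 101]
 [ 91  96 100 103  95  98 102 101 102 100 102 100 100 104]
 [ 98 100  99 103  88  86  91  75  89  95  84  95 100  97]
 [ 97 104 105 104  97 100 101 100  99 103  93  88  83  62]
 [ 93  97 101 103 104 106 105 100 102 102 101 103 102 101]
 [ 90  95 101  99 100  98  99 103 104  99 103 102 100  99]
 [172  98 100 102  99  98  99 100 100 103  99 104 103 103]]
```

Emit:
arm_command(
  steps="0.03 0.008 0 0 0 0 -1; 0 0 0.05 0 0 0 -1; 0 0 0.05 0 0 0 -1; 0 0 0.02 0 0 0 -1; 0 0 0 0 0 0 -1; 0 0 0 0 0 0 -1; 0 0 0 0 0 0 -1",
)

```text
t: 6.02
tcp_pos: [0.5888, 0.107, 0.1489]
orientation: [-3.142, -0.0, 1.555]
force: [-0.0, 0.9, -1.9]
opening: 0.0191
grip_force: 58.9
```

Emit:
arm_command(
  steps="0 0 0.015 0 0 0 -1; 0 0 0.015 0 0 0 -1; 0 0 0 0 0 0 -1; 0 0 0 0 0 0 -1",
)

```text
t: 6.35
tcp_pos: [0.5886, 0.1069, 0.1452]
orientation: [-3.141, 0.0, 1.555]
force: [0.9, -0.2, -2.2]
opening: 0.0193
grip_force: 58.9
```

Emit:
arm_command(
  steps="0 0 0.012 0 0 0 -1; 0 0 0 0 0 0 -1; 0 0 0.012 0 0 0 -1; 0 0 0 0 0 0 -1; 0 0 0 0 0 0 -1",
)

```text
t: 6.77
tcp_pos: [0.5886, 0.1069, 0.1423]
orientation: [-3.141, 0.0, 1.555]
force: [-0.3, -0.4, -0.3]
opening: 0.0192
grip_force: 58.9
```

Emit:
arm_command(
  steps="0 0 0.008 0 0 0 -1; 0 0 0 0 0 0 -1; 0 0 0 0 0 0 -1",
)

```text
t: 7.02
tcp_pos: [0.5887, 0.1069, 0.1414]
orientation: [-3.141, 0.0, 1.555]
force: [-0.1, -0.4, -2.0]
opening: 0.0193
grip_force: 58.9
```

Emit:
arm_command(
  steps="0 0 0.008 0 0 0 -1; 0 0 0 0 0 0 -1; 0 0 0 0 0 0 -1",
)

```text
t: 7.27
tcp_pos: [0.5887, 0.107, 0.1405]
orientation: [-3.141, 0.0, 1.555]
force: [-0.4, -0.7, -1.2]
opening: 0.0193
grip_force: 58.9
```

Emit:
arm_command(
  steps="0 0 0.008 0 0 0 -1; 0 0 0 0 0 0 -1; 0 0 0 0 0 0 -1",
)

```text
t: 7.52
tcp_pos: [0.5889, 0.107, 0.1401]
orientation: [3.141, 0.0, 1.555]
force: [-0.5, -0.2, 2.4]
opening: 0.0195
grip_force: 59.4
```

Emit:
arm_command(
  steps="0 0 0.008 0 0 0 -1; 0 0 0 0 0 0 -1; 0 0 0 0 0 0 -1",
)

```text
t: 7.77
tcp_pos: [0.589, 0.1071, 0.1399]
orientation: [3.141, 0.0, 1.555]
force: [-2.7, -0.9, 8.3]
opening: 0.0193
grip_force: 60.4
```

Emit:
arm_command(
  steps="0 0 -0.005 0 0 0 -1; 0 0 0 0 0 0 -1; 0 0 0 0 0 0 -1; 0 0 0 0 0 0 -1",
)

```text
t: 8.1
tcp_pos: [0.5889, 0.1071, 0.14]
orientation: [3.141, 0.0, 1.555]
force: [-3.1, -1.1, 6.1]
opening: 0.0193
grip_force: 59.8
```

Emit:
arm_command(
  steps="0.02 0 0 0 0 0 -1; 0.02 0 0 0 0 0 -1; 0 0 0 0 0 0 -1; 0 0 0 0 0 0 -1",
)

```text
t: 8.43
tcp_pos: [0.5894, 0.1093, 0.1399]
orientation: [3.141, 0.003, 1.554]
force: [-2.0, -5.6, 7.9]
opening: 0.0192
grip_force: 60.0
```

Emit:
arm_command(
  steps="0 0 -0.006 0 0 0 -1; 0 0 0 0 0 0 -1; 0 0 0 0 0 0 -1; 0 0 0 0 0 0 -1",
)

```text
t: 8.77
tcp_pos: [0.5892, 0.111, 0.14]
orientation: [3.141, 0.001, 1.555]
force: [0.7, -3.0, 4.1]
opening: 0.0194
grip_force: 59.5
```

Emit:
arm_command(
  steps="0.02 0 0 0 0 0 -1; 0.02 0 0 0 0 0 -1; 0 0 0 0 0 0 -1; 0 0 0 0 0 0 -1",
)

```text
t: 9.1
tcp_pos: [0.5889, 0.1173, 0.14]
orientation: [3.141, -0.001, 1.556]
force: [-1.0, -2.1, 4.1]
opening: 0.0194
grip_force: 59.5
```

Emit:
arm_command(
  steps="0.015 0 0 0 0 0 -1; 0.015 0 0 0 0 0 -1; 0 0 0 0 0 0 -1; 0 0 0 0 0 0 -1",
)

```text
t: 9.43
tcp_pos: [0.5889, 0.1203, 0.14]
orientation: [3.142, -0.0, 1.555]
force: [0.6, -3.8, 3.8]
opening: 0.0193
grip_force: 59.6
```

Emit:
arm_command(
  steps="0.015 0 0 0 0 0 -1; 0.015 0 0 0 0 0 -1; 0 0 0 0 0 0 -1; 0 0 0 0 0 0 -1",
)

```text
t: 9.77
tcp_pos: [0.589, 0.124, 0.14]
orientation: [3.141, -0.0, 1.555]
force: [-0.1, -3.3, 5.1]
opening: 0.0196
grip_force: 59.7
```

Emit:
arm_command(
  steps="0.015 0 0 0 0 0 -1; 0.015 0 0 0 0 0 -1; 0 0 0 0 0 0 -1; 0 0 0 0 0 0 -1",
)

```text
t: 10.1
tcp_pos: [0.589, 0.1275, 0.14]
orientation: [3.142, -0.0, 1.555]
force: [0.3, -3.5, 5.2]
opening: 0.0199
grip_force: 59.7
```

Emit:
arm_command(
  steps="0.01 0 -0.002 0 0 0 -1; 0.015 0 0 0 0 0 -1; 0 0 0 0 0 0 -1; 0 0 0 0 0 0 -1",
  force=100,
)

```text
t: 10.43
tcp_pos: [0.589, 0.1308, 0.1401]
orientation: [-3.142, -0.0, 1.555]
force: [-0.2, -1.9, 3.9]
opening: 0.0185
grip_force: 97.4
```

Emit:
arm_command(
  steps="0.015 0 0 0 0 0 -1; 0.015 0 0 0 0 0 -1; 0 0 0 0 0 0 -1; 0 0 0 0 0 0 -1",
)

```text
t: 10.77
tcp_pos: [0.589, 0.1345, 0.1401]
orientation: [-3.141, -0.001, 1.555]
force: [0.2, -3.1, 3.3]
opening: 0.0189
grip_force: 97.4
```

Emit:
arm_command(
  steps="0.015 0 0 0 0 0 -1; 0.015 0 0 0 0 0 -1; 0 0 0 0 0 0 -1; 0 0 0 0 0 0 -1",
)

```text
t: 11.1
tcp_pos: [0.5891, 0.1381, 0.1401]
orientation: [-3.142, -0.001, 1.555]
force: [-0.1, -2.6, 2.8]
opening: 0.0186
grip_force: 97.4
```

Emit:
arm_command(
  steps="0.015 0 0 0 0 0 -1; 0.015 0 0 0 0 0 -1; 0 0 0 0 0 0 -1; 0 0 0 0 0 0 -1",
)

```text
t: 11.43
tcp_pos: [0.5892, 0.1417, 0.1401]
orientation: [-3.142, -0.001, 1.555]
force: [-0.5, -2.3, 2.6]
opening: 0.019
grip_force: 97.4
```

Emit:
arm_command(
  steps="0.015 0 0 0 0 0 -1; 0.015 0 0 0 0 0 -1; 0 0 0 0 0 0 -1; 0 0 0 0 0 0 -1",
)

```text
t: 11.77
tcp_pos: [0.5892, 0.1453, 0.1401]
orientation: [3.142, -0.001, 1.555]
force: [0.2, -2.1, 2.5]
opening: 0.0189
grip_force: 97.4
```

Emit:
arm_command(
  steps="0.015 0 0 0 0 0 -1; 0.015 0 0 0 0 0 -1; 0 0 0 0 0 0 -1; 0 0 0 0 0 0 -1",
)

```text
t: 12.1
tcp_pos: [0.5893, 0.1489, 0.1401]
orientation: [3.142, -0.001, 1.555]
force: [0.1, -1.2, 1.6]
opening: 0.019
grip_force: 97.4
```

Emit:
arm_command(
  steps="0.015 0 0.003 0 0 0 -1; 0.015 0 0 0 0 0 -1; 0 0 0 0 0 0 -1; 0 0 0 0 0 0 -1",
)

```text
t: 12.43
tcp_pos: [0.589, 0.153, 0.1394]
orientation: [-3.141, -0.001, 1.555]
force: [-0.0, -0.1, -0.7]
opening: 0.0189
grip_force: 97.5
```

Emit:
arm_command(
  steps="0.015 0 0 0 0 0 -1; 0.015 0 0 0 0 0 -1; 0 0 0 0 0 0 -1; 0 0 0 0 0 0 -1",
)

```text
t: 12.77
tcp_pos: [0.5891, 0.1563, 0.1396]
orientation: [-3.141, -0.001, 1.556]
force: [-0.0, -0.1, -2.0]
opening: 0.0189
grip_force: 97.5
```

Emit:
arm_command(
  steps="0.015 0 0.001 0 0 0 -1; 0.015 0 0 0 0 0 -1; 0 0 0 0 0 0 -1; 0 0 0 0 0 0 -1",
)

```text
t: 13.1
tcp_pos: [0.5895, 0.1595, 0.1397]
orientation: [3.142, -0.0, 1.555]
force: [-0.5, -0.3, -1.2]
opening: 0.0191
grip_force: 97.5
```

The key dropped near y≈0.151, so the keyhole's centre is about y=0.1555. I'll go back there and lower it gently.

Emit:
arm_command(
  steps="-0.03 0 0 0 0 0 -1; 0 0 0.015 0 0 0 -1; 0 0 0 0 0 0 -1; 0 0 0.015 0 0 0 -1; 0 0 0 0 0 0 -1; 0 0 0 0 0 0 -1",
)

```text
t: 13.6
tcp_pos: [0.5894, 0.1554, 0.1359]
orientation: [-3.141, 0.0, 1.555]
force: [-1.1, -0.3, -1.3]
opening: 0.0187
grip_force: 97.5
```

Emit:
arm_command(
  steps="0 0 0.02 0 0 0 -1; 0 0 0.02 0 0 0 -1; 0 0 0 0 0 0 -1; 0 0 0 0 0 0 -1",
)

```text
t: 13.93
tcp_pos: [0.5893, 0.1555, 0.131]
orientation: [-3.141, 0.0, 1.555]
force: [0.6, -0.6, -0.7]
opening: 0.019
grip_force: 97.6
```

Emit:
arm_command(
  steps="0 0 0.02 0 0 0 -1; 0 0 0.02 0 0 0 -1; 0 0 0 0 0 0 -1; 0 0 0 0 0 0 -1",
)

```text
t: 14.27
tcp_pos: [0.5893, 0.1556, 0.1263]
orientation: [-3.141, 0.0, 1.555]
force: [0.3, 0.3, -1.4]
opening: 0.0188
grip_force: 97.6
```

Emit:
arm_command(
  steps="0 0 0.02 0 0 0 -1; 0 0 0.02 0 0 0 -1; 0 0 0.02 0 0 0 -1; 0 0 0 0 0 0 -1; 0 0 0 0 0 0 -1",
)

```text
t: 14.68
tcp_pos: [0.5892, 0.1556, 0.119]
orientation: [-3.141, 0.0, 1.555]
force: [-1.6, 1.2, -1.4]
opening: 0.0185
grip_force: 97.5
```

Emit:
arm_command(
  steps="0 0 0.02 0 0 0 -1; 0 0 0.02 0 0 0 -1; 0 0 0 0 0 0 -1; 0 0 0 0 0 0 -1",
)

```text
t: 15.02
tcp_pos: [0.5895, 0.1556, 0.1143]
orientation: [3.142, -0.0, 1.555]
force: [-0.5, 0.9, -1.4]
opening: 0.0188
grip_force: 97.6
```

Emit:
arm_command(
  steps="0 0 0.02 0 0 0 -1; 0 0 0.02 0 0 0 -1; 0 0 0 0 0 0 -1; 0 0 0 0 0 0 -1",
)

```text
t: 15.35
tcp_pos: [0.5895, 0.1556, 0.1094]
orientation: [-3.142, -0.0, 1.555]
force: [0.4, 1.4, -2.5]
opening: 0.0193
grip_force: 97.6
```

Emit:
arm_command(
  steps="0 0 0.02 0 0 0 -1; 0 0 0.02 0 0 0 -1; 0 0 0 0 0 0 -1; 0 0 0 0 0 0 -1",
)

```text
t: 15.68
tcp_pos: [0.5893, 0.1555, 0.1045]
orientation: [-3.141, 0.0, 1.555]
force: [0.9, 1.5, -2.9]
opening: 0.0191
grip_force: 97.5
```

Emit:
arm_command(
  steps="0 0 0.015 0 0 0 -1; 0 0 0.015 0 0 0 -1; 0 0 0 0 0 0 -1; 0 0 0 0 0 0 -1",
)

```text
t: 16.02
tcp_pos: [0.5892, 0.1554, 0.1008]
orientation: [-3.141, 0.0, 1.555]
force: [0.6, 0.8, -3.0]
opening: 0.019
grip_force: 97.8
```

Emit:
arm_command(
  steps="0 0 0.01 0 0 0 -1; 0 0 0.01 0 0 0 -1; 0 0 0 0 0 0 -1; 0 0 0 0 0 0 -1",
)

```text
t: 16.35
tcp_pos: [0.5893, 0.1555, 0.0993]
orientation: [-3.141, 0.0, 1.555]
force: [-2.9, -0.4, 3.7]
opening: 0.0193
grip_force: 98.5
```

Emit:
arm_command(
  steps="0 0 0.008 0 0 0 -1; 0 0 0 0 0 0 -1; 0 0 0 0 0 0 -1; 0 0 0 0 0 0 -1",
)

```text
t: 16.68
tcp_pos: [0.5893, 0.1555, 0.0992]
orientation: [-3.142, 0.001, 1.555]
force: [-6.1, -1.6, 9.7]
opening: 0.0188
grip_force: 99.9
```

Emit:
arm_command(
  steps="0 0 -0.02 0 0 0 -1; 0 0 -0.012 0 0 0 -1; 0 0 0 0 0 0 -1; 0 0 0 0 0 0 -1",
)

```text
t: 17.02
tcp_pos: [0.589, 0.1554, 0.1009]
orientation: [-3.14, 0.0, 1.555]
force: [-0.1, 1.1, -6.5]
opening: 0.0192
grip_force: 98.5
```

Emit:
arm_command(
  steps="0 0 -0.008 0 0 0 -1; 0 0 0 0 0 0 -1; 0 0 0 0 0 0 -1; 0 0 0 0 0 0 -1",
)

```text
t: 17.35
tcp_pos: [0.5885, 0.1553, 0.1012]
orientation: [-3.139, 0.0, 1.555]
force: [1.1, 0.3, -18.9]
opening: 0.0192
grip_force: 98.1
```

Emit:
arm_command(
  steps="0 0 0.005 0 0 0 -1; 0 0 0 0 0 0 -1; 0 0 0 0 0 0 -1; 0 0 0 0 0 0 -1",
)

```text
t: 17.68
tcp_pos: [0.5886, 0.1553, 0.1013]
orientation: [-3.14, 0.001, 1.555]
force: [-0.3, 1.8, -21.3]
opening: 0.0186
grip_force: 98.1
```

Emit:
arm_command(
  steps="0 0 0 0 0 0 -1; 0 0 0 0 0 0 -1; 0 0 0 0 0 0 -1; 0 0 0 0 0 0 -1; 0 0 0 0 0 0 -1; 0 0 0 0 0 0 -1; 0 0 0 0 0 0 -1; 0 0 0 0 0 0 -1",
)

```text
t: 18.35
tcp_pos: [0.5888, 0.1553, 0.1014]
orientation: [-3.14, 0.0, 1.555]
force: [-1.0, 1.5, -26.0]
opening: 0.0189
grip_force: 98.3
```

Emit:
arm_command(
  steps="0 0 0.012 0 0 0 -1; 0 0 0 0 0 0 -1",
)

```text
t: 18.52
tcp_pos: [0.5895, 0.1554, 0.1012]
orientation: [3.142, 0.001, 1.555]
force: [-2.9, 0.8, -17.7]
opening: 0.0192
grip_force: 99.4
```

Emit:
arm_command(
  steps="0 0 0.006 0 0 0 -1; 0 0 0 0 0 0 -1",
)

```text
t: 18.68
tcp_pos: [0.5897, 0.1555, 0.1011]
orientation: [3.141, 0.001, 1.555]
force: [-4.2, 0.4, -10.9]
opening: 0.0189
grip_force: 100.1
```

Emit:
arm_command(
  steps="0 0 0 0 0 0 -1; 0 0 0 0 0 0 -1; 0 0 0 0 0 0 -1",
)

```text
t: 18.93
tcp_pos: [0.5902, 0.1555, 0.101]
orientation: [3.14, 0.0, 1.555]
force: [-3.2, -0.3, -6.4]
opening: 0.0192
grip_force: 100.3
```

Emit:
arm_command(
  steps="0 0 0 0 0 0 -1; 0 0 0 0 0 0 -1; 0 0 0 0 0 0 -1",
)

```text
t: 19.18
tcp_pos: [0.5903, 0.1556, 0.1009]
orientation: [3.14, -0.0, 1.555]
force: [-3.0, -1.0, -3.5]
opening: 0.0188
grip_force: 100.7
```

Emit:
arm_command(
  steps="0 0 -0.007 0 0 0 -1; 0 0 0 0 0 0 -1; 0 0 0 0 0 0 -1",
)

```text
t: 19.43
tcp_pos: [0.5902, 0.1555, 0.101]
orientation: [3.14, -0.0, 1.555]
force: [-0.7, 0.3, -6.7]
opening: 0.019
grip_force: 100.5
```

Emit:
arm_command(
  steps="0 0 0 0 0 0 -1; 0 0 0 0 0 0 -1; 0 0 0 0 0 0 -1; 0 0 0 0 0 0 -1",
)

```text
t: 19.77
tcp_pos: [0.59, 0.1556, 0.101]
orientation: [3.14, -0.0, 1.555]
force: [0.6, -1.0, -7.0]
opening: 0.0191
grip_force: 100.5
```

Emit:
arm_command(
  steps="0 0 0 0 0 0 -1; 0 0 0 0 0 0 -1; 0 0 0 0 0 0 -1; 0 0 0 0 0 0 -1; 0 0 0 0 0 0 -1",
)

```text
t: 20.18
tcp_pos: [0.5897, 0.1556, 0.1009]
orientation: [3.141, -0.0, 1.555]
force: [1.1, -0.5, -6.9]
opening: 0.0188
grip_force: 100.6
```

Emit:
arm_command(
  steps="0 0 -0.003 0 0 0 -1; 0 0 0 0 0 0 -1; 0 0 0 0 0 0 -1; 0 0 0 0 0 0 -1",
)

```text
t: 20.52
tcp_pos: [0.5893, 0.1555, 0.101]
orientation: [-3.141, 0.0, 1.555]
force: [0.6, 0.3, -8.9]
opening: 0.0188
grip_force: 100.4
```

Emit:
arm_command(
  steps="0 0 0 0 0 0 -1; 0 0 0 0 0 0 -1; 0 0 0 0 0 0 -1; 0 0 0 0 0 0 -1; 0 0 0 0 0 0 -1; 0 0 0 0 0 0 -1; 0 0 0 0 0 0 -1",
)

```text
t: 21.1
tcp_pos: [0.5893, 0.1556, 0.101]
orientation: [-3.141, 0.0, 1.555]
force: [-0.3, -0.3, -9.9]
opening: 0.0191
grip_force: 100.4
```

Run:
```python
from h import *
a,d=grab("scene"); cv2.imwrite("pics/s2.png",cv2.resize(a[130:250,260:420,::-1],(800,600)))
print(arm.get_obs()["force"],arm.get_obs()["tcp_pos"])
```

```text
[ 0.02606707 -0.05329484 -9.8852685 ] [0.58932649 0.15554782 0.10106091]
```

View pics/s2.png

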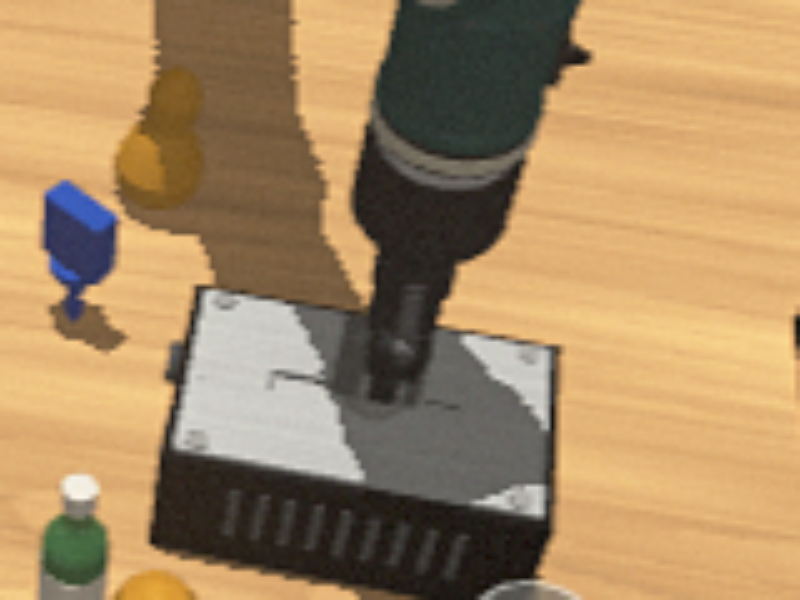

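The crop shows the collar at (380,400) sitting on the cover, with the key upright in the slot. The tug held steady at about 8 N. I'll ease off, let go and back away upward.

Emit:
arm_command(
  steps="0 0 0.006 0 0 0 -1; 0 0 0 0 0 0 -1; 0 0 0 0 0 0 0.3; 0 0 0 0 0 0 1; 0 0 0 0 0 0 1; 0 0 0 0 0 0 1; 0 0 0 0 0 0 1; 0 0 0 0 0 0 1",
)

```text
t: 21.82
tcp_pos: [0.5898, 0.1557, 0.1008]
orientation: [3.141, -0.0, 1.555]
force: [-1.4, -0.2, 0.0]
opening: 0.0853
grip_force: 0.0
```

Emit:
arm_command(
  steps="0 0 0 0 0 0 1; 0 0 -0.1 0 0 0 1; 0 0 -0.2 0 0 0 1; 0 0 -0.25 0 0 0 1; 0 0 -0.25 0 0 0 1; 0 0 -0.25 0 0 0 1; 0 0 0 0 0 0 1; 0 0 0 0 0 0 1",
)

```text
t: 22.48
tcp_pos: [0.5906, 0.1561, 0.2296]
orientation: [3.137, -0.001, 1.555]
force: [-1.0, -0.3, 0.1]
opening: 0.0852
grip_force: 0.0
```

Run:
```python
from h import *
o=arm.get_obs(); print(o["tcp_pos"],o["opening"],o["force"])
a,d=grab("scene"); cv2.imwrite("pics/s3.png",cv2.resize(a[130:250,260:420,::-1],(800,600)))
X=cloud("scene",d); m=(abs(X[...,0]-.59)<.03)&(abs(X[...,1]-.156)<.03)&(X[...,2]>.1)&(X[...,2]<.17)
print("handle top z",np.percentile(X[...,2][m],[50,90,98]),"expected .139 (home) to .1415",X[m].mean(0))
```

```text
[0.59063767 0.15607186 0.22955084] 0.08519203634844383 [-1.03637054 -0.28430458  0.1434768 ]
handle top z [0.13096246 0.13961718 0.14119195] expected .139 (home) to .1415 [0.59281048 0.15265098 0.12643104]
```

View pics/s3.png

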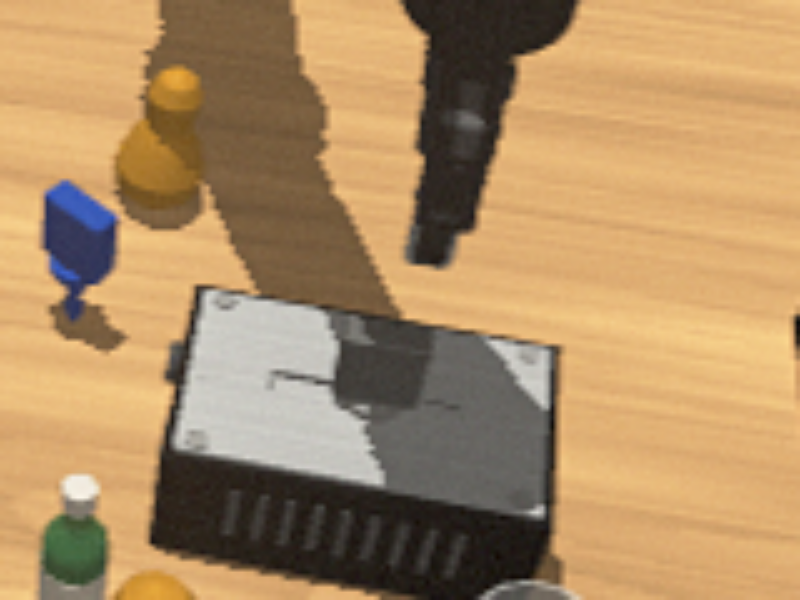

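The crop shows the key upright and released at (380,370), its top at about 0.140 m, with the gripper clear above it at (435,250). I'm handing the job in.

```bash
python3 -c "
from station import arm
print(arm.close_job())"
```

```text
the job is handed in; nothing more can be done
None
```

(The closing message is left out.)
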